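Clamp the brass tee with the eccentric

TASK

Set the brass tee in the grey clamping nest, branch up and its run lying between the two end cheeks, and let go of it. Then turn the T-handle anticlockwise until the lobe of the eccentric has pushed the tee against the rubber pad and bears on it with a snug hold of about one kilogram's push (10 N, never anywhere near 25 N), let go so that it stays clamped, and leave everything else on the counter where it is.

Things in the scene. Friction and masses are not known exactly. Their poses are not given: they have to be found in the camera images.
- tee_center (a point): Loose brass tee fitting, about 0.28 kg, 64 mm tall, standing branch up; its centre, 32 mm above its underside. y lies along the run (76 mm long, 20 mm thick, its top 23 mm above the underside; both ends alike), z up the branch. The middle is a block 24 mm (x) by 40 mm (y), up to 26 mm above the underside.
- tee_flats (a point): Where to grip the tee: on the axis of its upright branch, 48 mm above the underside. The branch is a 20 x 20 mm square with flats facing the tee's x and y, from 26 to 58 mm above the underside, then a 16 mm round spout. Fingertips must stay 27 mm or more above the underside.
- nest_seat (a point): Place for the tee on the fixed grey nest: point on the top of its 10 mm thick plate (160 x 110 mm) for the middle of the tee's underside. x points level to the black rubber pad (clamping direction), y is for the tee's run, z up. Steel cheeks 18 mm tall stand 41 mm either side in y, leaving the run 3 mm at each end. The eccentric's axis lies at x -40, y +11 mm.
- nest: The fixed clamping nest, origin under its plate's middle, axes as the seat's. Its rubber pad (26 mm tall, 50 mm wide) has its face 15 to 20.5 mm from the seat point towards +x: set differently every time, not measured. A tee set on the seat touches neither pad nor eccentric and must be slid 3 to 8.5 mm to meet the pad, which then yields 1 mm per 12 N.
- knob_grip (a point): Grip point of the black T-handle, on its vertical turning axis, 109 mm above the counter, in the middle of a bar 48 mm long, 14 mm thick, 26 mm tall (13 mm above and below this point). x lies along the bar, towards the eccentric's lobe; y across the bar. The bar is higher than all around it, a tee in the nest included (74 mm above the counter).
- knob (a joint): Angle of T-handle and eccentric, rad: 0 with the lobe straight to the pad, -2.3 to -2.1 as found, growing anticlockwise seen from above; stops at -2.6, 0.3. Clamping angle: -1.6 to -0.8, depending on the pad. Turning it free takes 0.12 N m (less shows when it stands still unloaded); bearing on the tee adds about 0.02 N m per N of clamping force, which grows about 1 N per 0.01 rad. It stays put.
- lobe (a point): Tip of the eccentric's off-centre lobe, marked by a red spot: the farthest point of a steel disc of radius 30 mm, 22 mm thick, whose centre is 12 mm off the turning axis, so that it reaches 30 + 12 cos(angle) mm from the axis towards the pad. Half-way up the disc, 15 mm above the plate. The disc bears on the tee's middle block.
- regulator_center (a point): Red gas regulator, 64 mm across and 48 mm tall, with a brass outlet to its +x; centre. To be left alone.
- cap_center (a point): White plastic bleeding cap, 30 mm across and 26 mm tall; centre. To be left alone.
- valve_key_center (a point): Rusty iron valve key with a T handle lying flat, 150 mm long along its y, 12 mm thick; centre. To be left alone.
- adapter_center (a point): Regulator test adapter of brass and steel lying along its x, 84 mm long, 26 mm thick; centre. To be left alone.
- soap_bottle_center (a point): Standing bottle of leak-test soap, 60 mm across and 160 mm tall; centre. To be left alone.
- spanner_grip (a point): Steel spanner lying flat, 170 mm long; on its handle. To be left alone.

How it is judged:
By the outcome, as a careful person would: the job done as asked, in the order asked, and still so for the second after the job is handed in, with the robot touching nothing.
It also fails if it takes over 64 s, if anything falls off the work surface, if the arm or the gripper's body presses on something with over 40 N, if the wrist force passes 120 N, or if a joint passes its speed limit or range.

ROBOT

A 6-joint arm with a two-finger parallel gripper is mounted at the origin on the work surface. World frame = base frame: x ahead of the robot, y to its left, z up, the work surface at z = 0. Lengths are in m, angles in degrees, forces in N, time in s.
With the tool pointing down it reaches from about 0.375 to 0.9 m from the base axis. Payload 3.1 kg.
Tool frame: the origin (TCP) lies midway between the tips of the shut fingers; the grasp point (between the pads) lies bot.hold_point_z behind it (bot.hold_point_z is the distance from the TCP to the grasp point, in m); z points along the fingers, y is the direction in which the jaws open and shut (so a half turn about z gives the same grasp; the last joint's range is limited). The gripper opens to 87 mm and grips with 3 to 60 N. Pads are 19 mm wide; open, the fingers measure 117 mm over their backs; the gripper's body (75 mm by 190 mm) begins 51 mm behind the grasp point.
Start: joints at [62.366, 30.224, 82.088, -0, 67.689, -10.227], TCP at [0.187, 0.596, 0.223] pointing down, gripper open.
Joint ranges: [-176.69, 176.69], [-43.24, 126.21], [12.49, 139.97], [-82, 262], [0, 151.66], [-163.58, 163.58]. Speed limits (degrees/s): [159.86, 159.86, 180, 180, 180, 180].

INTERFACE

Orientations are given as a 3x3 rotation matrix whose columns are the frame's x, y, z axes.
In Python, from rig import bot, vision gives the robot as it stands.
- The arm moves only by the shell command python3 -m inch 'ROWS'. ROWS is JSON, a list of rows, each a list of 5 numbers: the finger opening in mm, from 0 to 87, then the shift along the tool's x, y, z in mm, then the turn about the tool's z in rad. In form: [[hand, dx, dy, dz, roll], ...]. A call has 1 to 8 rows; each row is the pose to reach, as a shift and turn from the pose measured when the call began, along the tool's axes at that moment; what a row does not reach only later rows make up. A row lasts 1/10 s, in which the tool goes at most 50 mm and 8.59 degrees, less where a joint would pass 70% of its speed; a pose out of reach is approached as far as the arm can. A call with a gripper value outside its range is refused whole. The fingers move at their own pace and stop on an object; the grip force is fixed at half the most. Time passes only in rows, so rows that repeat a pose let the fingers close. It gives the time, the measured TCP pose, the force and the opening at its end, in the units of the state.
- bot.read_state(): the state, without advancing time (a new reading comes with each control period).
- vision.capture(name): name is "scene" or "side" or "wrist"; returns (picture, depth): 480x640x3 uint8, red, green, blue; 480x640 float32, m along the optical axis (not along the pixel's ray), 0 where there is no reading.
- vision.camera_model(name): a dict with "intrinsics" (3x3 intrinsics, pixels), "camera_from_world" (4x4, takes a point from world to camera coordinates). Camera axes: x right, y down, z forward; pixel columns grow to the right and rows downward; lengths in m; the calibration is good to about 2 mm. A picture is of the moment at which its call begins: read the wrist's pose just before it. camera_model takes no time and is no camera call; for the wrist camera it gives the pose at the moment of the call.
- bot.hand_in(): hands the job in, once; it reports no verdict.
The state is a dict: "time_s": time; "joint_positions": joint angles; "qvel": joint speeds; "tau": joint torques, N m; "position": TCP position; "tcp_rot": TCP orientation; "force": force on the tool from outside, world axes, zero at the start; "moment": the same for the moment, N m; "opening": opening from 0.0 (shut) to 1.0 (fully open).
Only numpy, scipy, OpenCV 4.12 (cv2) and the standard library are available. Lean on these libraries where they do the work, as an engineer would, in place of code of your own. Each camera call takes 0.05 s, during which the arm holds its last target. There are 200 camera calls.

## Working session

There is one attempt and no reset: what is moved stays moved. The work goes in short steps, Python scripts to look and compute and a shell command to move; the robot and the scene stay as the last step left them, time stands still between calls to the robot, and variables do not carry over. Pictures are saved under pics/ and viewed, about 8 in all and at most 12, crops included, and the job is handed in when it is done.

```bash
ls; mkdir -p pics; cat > h.py <<'E'
import numpy as np, cv2
from rig import bot, vision
def shot(name, fn=None):
    m=vision.camera_model(name); p,d=vision.capture(name)
    np.savez('pics/'+(fn or name)+'.npz',p=p,d=d,K=m['intrinsics'],T=m['camera_from_world'])
    if fn: cv2.imwrite('pics/'+fn+'.png',p[:,:,::-1])
    return p,d,np.array(m['intrinsics']),np.array(m['camera_from_world'])
def ray(K,T,u,v,z):
    R=T[:3,:3];c=-R.T@T[:3,3];r=R.T@np.linalg.inv(K)@np.array([u,v,1.]);return c+r*(z-c[2])/r[2]
def cloud(d,K,T):
    v,u=np.indices(d.shape);q=np.stack([(u-K[0,2])/K[0,0]*d,(v-K[1,2])/K[1,1]*d,d],-1)
    return (q-T[:3,3])@T[:3,:3]
def proj(K,T,X):
    q=K@(T[:3,:3]@np.array(X)+T[:3,3]);return q[:2]/q[2]
E
python3 - <<'E'
from h import *
for n in ['scene','side','wrist']:
    p,d,K,T=shot(n,n+'0'); print(n,(-T[:3,:3].T@T[:3,3]).round(3),K[0,0])
s=bot.read_state();print(s['time_s'],s['position'],s['tcp_rot'],s['force'],s['opening'],bot.hold_point_z)
E
```

```text
pics
scene [1.184 0.261 0.79 ] 481.7714044435671
side [0.266 0.675 0.912] 472.25698739087625
wrist [0.123 0.617 0.384] 392.194032051166
0.15 [0.18667422 0.59587845 0.22179096] [[-9.54221797e-01  2.99098961e-01 -7.57323249e-04]
 [ 2.99099796e-01  9.54220647e-01 -1.50622100e-03]
 [ 2.72144343e-04 -1.66378414e-03 -9.99998579e-01]] [0.26132213 1.0464866  0.00223582] 1.0006428622518824 0.0187
```

View pics/scene0.png

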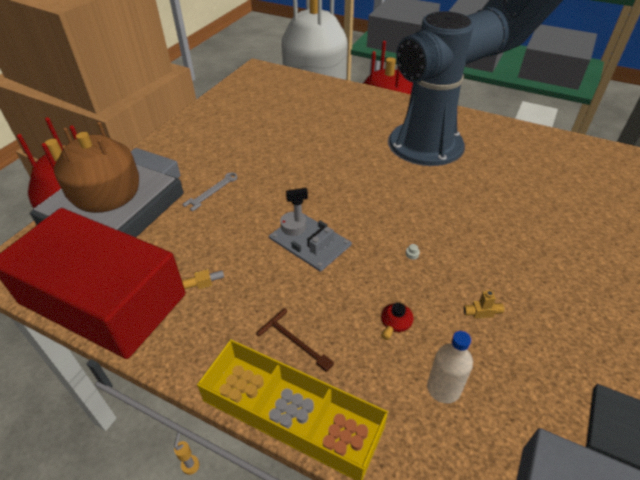

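View pics/side0.png

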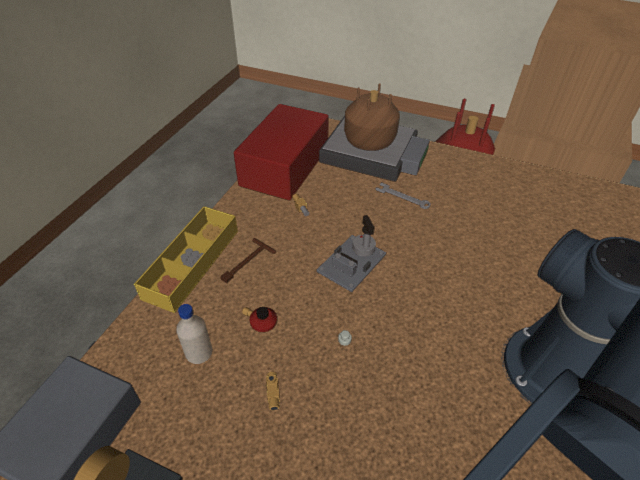

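Scene view: the tee is at (485,306) and the nest at (310,238), with its handle at (297,195). Side view: the tee is at (272,392), the nest at (352,262) and the handle at (368,225).

```bash
python3 - <<'E'
from h import *
for n,tb,nb in [('scene0',(455,280,515,330),(262,180,358,272)),('side0',(255,365,292,418),(310,205,392,295))]:
    f=np.load(f'pics/{n}.npz');p,d,K,T=f['p'],f['d'],f['K'],f['T'];X=cloud(d,K,T)
    hsv=cv2.cvtColor(p,cv2.COLOR_RGB2HSV)
    def box(b): m=np.zeros(d.shape,bool);m[b[1]:b[3],b[0]:b[2]]=1;return m&(d>0)
    z=X[...,2]
    t=box(tb)&(z>.008); P=X[t]; print(n,'tee n',len(P),'zmax',P[:,2].max())
    r=P[(P[:,2]<.03)]; hi=P[P[:,2]>.045]
    (c,s,a)=cv2.minAreaRect((r[:,:2]*1000).astype(np.float32)); print(' run rect',c,s,a,' branch',hi.mean(0).round(4),len(hi))
    nm=box(nb)
    pl=X[nm&(abs(z-.010)<.004)&(hsv[...,1]<90)]; print(' plate',len(pl),cv2.minAreaRect((pl[:,:2]*1000).astype(np.float32)))
    k=X[nm&(z>.09)]; 
    if len(k): print(' knob',len(k),k.mean(0).round(4),k[:,2].max(),cv2.minAreaRect((k[:,:2]*1000).astype(np.float32)))
    b=nb; cv2.imwrite(f'pics/{n}_c.png',cv2.resize(p[b[1]:b[3],b[0]:b[2],::-1],None,fx=6,fy=6,interpolation=cv2.INTER_CUBIC))
E
python3 -c "
import cv2,numpy as np
a=cv2.imread('pics/scene0_c.png');b=cv2.imread('pics/side0_c.png');a=cv2.resize(a,(390,376));b=cv2.resize(b,(400,440));c=np.zeros((440,800,3),np.uint8);c[:376,:390]=a;c[:,400:]=b;cv2.imwrite('pics/nest_c.png',c)"
```

```text
scene0 tee n 653 zmax 0.06747695947364091
 run rect (526.78759765625, 286.0021057128906) (25.411874771118164, 77.26213836669922) 30.7806339263916  branch [0.5301 0.2854 0.0584] 165
 plate 1396 ((502.2359619140625, -115.29106140136719), (160.932373046875, 112.70288848876953), 76.29103088378906)
 knob 309 [ 0.4839 -0.154   0.1121] 0.12592937751698366 ((483.2689514160156, -153.70062255859375), (22.83009147644043, 48.65781784057617), 42.123775482177734)
side0 tee n 424 zmax 0.0676643208439423
 run rect (522.8289184570312, 290.1590270996094) (23.96044158935547, 77.92448425292969) 31.115734100341797  branch [0.5216 0.2922 0.059 ] 128
 plate 1204 ((499.1130065917969, -112.11781311035156), (163.69036865234375, 110.91819763183594), 75.9267349243164)
 knob 179 [ 0.4772 -0.147   0.1126] 0.12627503811184218 ((480.0489501953125, -150.330810546875), (21.095003128051758, 51.014060974121094), 39.4689826965332)
```

View pics/wrist0.png

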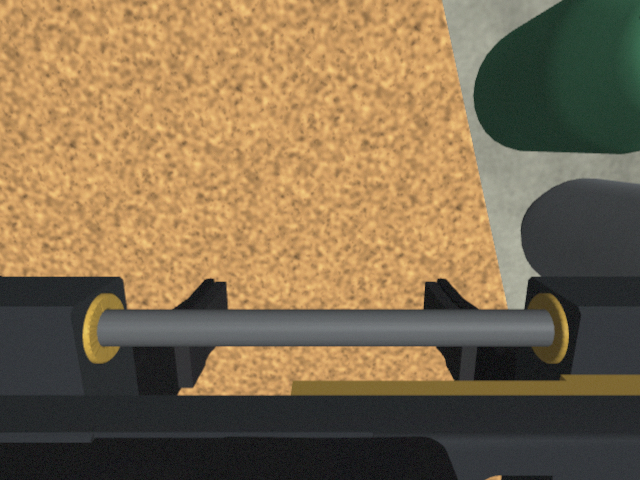

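The wrist view shows only bare counter and the fingers. Combining the two scene cameras, the tee is at about (0.525, 0.288) with its x axis at 31°. The nest seat is at about (0.502, -0.115) with its x axis at 76°. The handle is at about (0.482, -0.152), at -2.16 rad. I'll go near the tee so it falls under the wrist camera.

```bash
python3 -m inch '[[87,-368,-245,0,2.3],[87,-368,-245,0,2.3],[87,-368,-245,0,2.3],[87,-368,-245,0,2.3],[87,-368,-245,0,2.3],[87,-368,-245,0,2.3],[87,-368,-245,0,2.3],[87,-368,-245,0,2.3]]'
python3 -c "
from h import *
s=bot.read_state();R=np.array(s['tcp_rot']);p=s['position'];print(p,np.degrees(np.arctan2(R[1,1],R[0,1])),R.T@(np.array([.465,.252,.222])-p)*1000)"
```

```text
time_s: 0.95
position: [0.4388, 0.2832, 0.2221]
tcp_rot: [[-0.061, 0.998, -0.0], [0.998, 0.061, -0.001], [-0.001, -0.0, -1.0]]
force: [1.1, 0.6, 0.1]
opening: 1.002
[0.43882193 0.28322773 0.22207265] 3.48472668436415 [-32.76108437  24.2315807    0.10004421]
```

```bash
python3 -m inch '[[50,-33,24,0,1.09],[50,-33,24,0,1.09],[50,-33,24,0,1.09],[50,-33,24,0,1.09],[50,-33,24,0,1.09],[50,-33,24,0,1.09],[50,-33,24,0,1.09],[50,-33,24,0,1.09]]'
python3 - <<'E'
from h import *
p,d,K,T=shot('wrist','wrist1')
s=bot.read_state();R=np.array(s['tcp_rot']);P=s['position'];print(P,np.degrees(np.arctan2(R[1,1],R[0,1])))
X=cloud(d,K,T);z=X[...,2];hsv=cv2.cvtColor(p,cv2.COLOR_RGB2HSV)
near=(d>0)&(np.hypot(X[...,0]-.525,X[...,1]-.288)<.06)
for lo,hi in [(.008,.0245),(.012,.022),(.05,.07),(.055,.0605),(.062,.068)]:
    q=X[near&(z>lo)&(z<hi)]
    if len(q)>5: print(lo,hi,len(q),q.mean(0).round(4),np.median(q[:,2]).round(4),cv2.minAreaRect((q[:,:2]*1000).astype(np.float32)))
E
```

```text
time_s: 1.75
position: [0.4645, 0.2516, 0.2219]
tcp_rot: [[0.859, 0.512, -0.001], [0.512, -0.859, -0.001], [-0.001, 0.001, -1.0]]
force: [-0.7, 0.5, -0.9]
opening: 0.579
[0.46455033 0.25163173 0.22184787] -59.16633095354743
0.008 0.0245 919 [0.5263 0.2871 0.0211] 0.0218 ((526.479248046875, 287.3578796386719), (23.140151977539062, 76.83735656738281), 30.837610244750977)
0.012 0.022 506 [0.5262 0.2871 0.0195] 0.0201 ((526.1822509765625, 287.1809997558594), (19.446033477783203, 76.83892822265625), 30.85065269470215)
0.05 0.07 648 [0.5261 0.2875 0.0612] 0.0625 ((526.12353515625, 287.53070068359375), (19.502378463745117, 19.479049682617188), 30.7784481048584)
0.055 0.0605 317 [0.5261 0.2878 0.058 ] 0.058 ((526.12353515625, 287.53070068359375), (19.502378463745117, 19.479049682617188), 30.7784481048584)
0.062 0.068 329 [0.5262 0.2873 0.0643] 0.0643 ((525.964599609375, 287.01190185546875), (15.267581939697266, 15.026283264160156), 30.730165481567383)
```

View pics/wrist1.png

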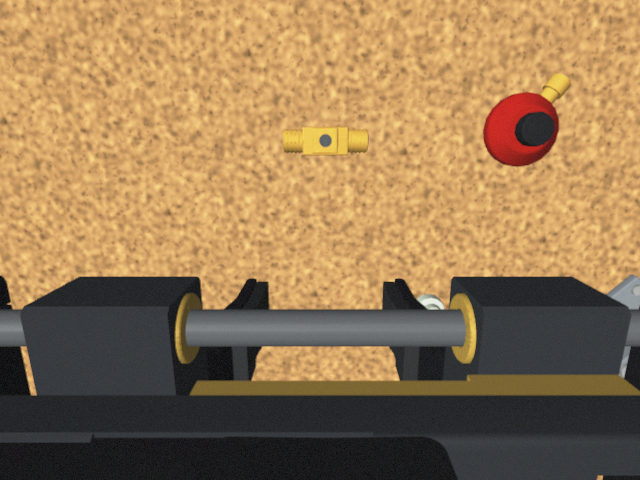

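The tee is at (325,141), with the run horizontal in the picture and so parallel to the jaws. The regulator is clear of it at (522,129). Next I go over the tee and down, with the tips 47 mm above its underside, so the gripper's body later passes over the handle.

```bash
python3 -m inch '[[50,71,1,0,0],[50,71,1,0,0],[50,71,1,50,0],[50,71,1,100,0],[50,71,1,150,0],[50,71,1,175,0],[50,71,1,175,0],[50,71,1,175,0]]'
python3 -m inch '[[15,0,0,0,0],[15,0,0,0,0],[15,0,0,0,0],[15,0,0,0,0],[15,0,0,0,0],[15,0,0,0,0]]'
```

```text
time_s: 2.6
position: [0.5261, 0.287, 0.0468]
tcp_rot: [[0.858, 0.513, -0.001], [0.513, -0.858, -0.001], [-0.002, 0.001, -1.0]]
force: [-0.4, -0.3, -0.5]
opening: 0.576
time_s: 3.2
position: [0.5263, 0.2875, 0.0475]
tcp_rot: [[0.858, 0.513, -0.0], [0.513, -0.858, -0.0], [-0.0, 0.0, -1.0]]
force: [-1.4, 1.2, 4.7]
opening: 0.226
```

```bash
python3 -m inch '[[15,0,0,-30,0],[15,0,0,-80,0],[15,0,0,-130,0],[15,0,0,-180,0],[15,-276,382,-180,-0.79],[15,-276,382,-180,-0.79],[15,-276,382,-180,-0.79],[15,-276,382,-180,-0.79]]'
python3 -c "
from h import *
s=bot.read_state();R=np.array(s['tcp_rot']);p=s['position'];a=np.degrees(np.arctan2(R[1,1],R[0,1]));print(p,a,s['opening'],R.T@(np.array([.485,-.183,.227])-p)*1000,np.radians(a+13.9))"
```

```text
time_s: 4.0
position: [0.5096, 0.1023, 0.2269]
tcp_rot: [[0.456, 0.89, -0.002], [0.89, -0.456, -0.001], [-0.002, -0.001, -1.0]]
force: [1.2, -0.2, -2.4]
opening: 0.225
[0.50961583 0.10225619 0.22692506] -27.14691519381354 0.2251510932707001 [-2.65063752e+02  1.08250569e+02  2.47896677e-01] -0.23120228586450906
```

```bash
python3 -m inch '[[15,-265,108,0,-0.23],[15,-265,108,0,-0.23],[15,-265,108,0,-0.23],[15,-265,108,0,-0.23],[15,-265,108,0,-0.23],[15,-265,108,0,-0.23],[15,-265,108,0,-0.23],[15,-265,108,0,-0.23]]'
python3 - <<'E'
from h import *
p,d,K,T=shot('wrist','wrist2')
s=bot.read_state();R=np.array(s['tcp_rot']);P=s['position'];print(P,np.degrees(np.arctan2(R[1,1],R[0,1])),s['opening'])
X=cloud(d,K,T);z=X[...,2]
near=(d>0)&(np.hypot(X[...,0]-.502,X[...,1]+.115)<.11)
for lo,hi in [(.006,.014),(.024,.032),(.033,.039),(.116,.13)]:
    q=X[near&(z>lo)&(z<hi)]
    if len(q)>5: print(lo,hi,len(q),q.mean(0).round(4),np.median(q[:,2]).round(4),cv2.minAreaRect((q[:,:2]*1000).astype(np.float32)))
E
```

```text
time_s: 4.8
position: [0.4837, -0.1835, 0.2263]
tcp_rot: [[0.244, 0.97, -0.004], [0.97, -0.244, 0.001], [-0.0, -0.004, -1.0]]
force: [-0.2, 0.7, -3.0]
opening: 0.221
[ 0.4837578  -0.18222809  0.22636988] -14.029158729586857 0.22564352964041376
0.006 0.014 13913 [ 0.5064 -0.1025  0.0102] 0.0102 ((502.25494384765625, -114.6396713256836), (160.2701416015625, 110.37516784667969), 75.81951904296875)
0.024 0.032 645 [ 0.5036 -0.1119  0.0283] 0.0282 ((501.628173828125, -117.26654052734375), (57.74230194091797, 97.98484802246094), 75.60171508789062)
0.033 0.039 2086 [ 0.498  -0.1524  0.0365] 0.0364 ((495.2563781738281, -141.543701171875), (108.15324401855469, 59.47768020629883), 75.75895690917969)
0.116 0.13 1407 [ 0.4806 -0.1547  0.1216] 0.1218 ((480.54388427734375, -155.34317016601562), (14.200063705444336, 47.95484924316406), 39.83464813232422)
```

View pics/wrist2.png

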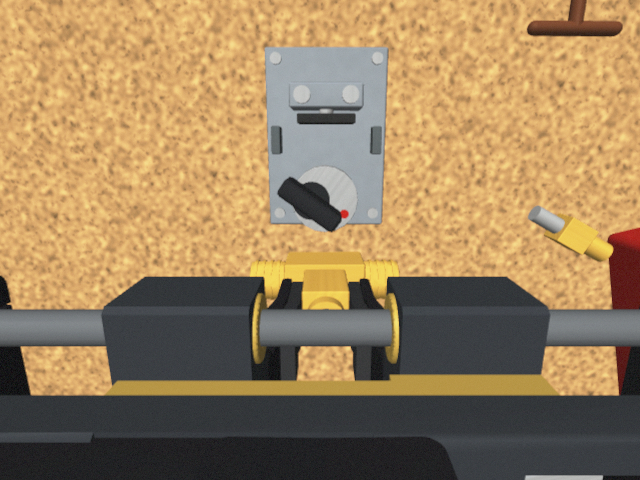

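The nest spans (265–388, 47–223), with the pad bar at row 119, cheeks at (276,140) and (376,140), and the red lobe spot at (344,214). The tee is held upright. The plate centre and the handle axis disagree by about 5 mm on where the seat is, so I'll check that using the cheeks.

```bash
python3 - <<'E'
from h import *
f=np.load('pics/wrist2.npz');d,K,T,p=f['d'],f['K'],f['T'],f['p'];X=cloud(d,K,T)
a=np.radians(75.8);ex=np.array([np.cos(a),np.sin(a)]);ey=np.array([-ex[1],ex[0]])
c=np.array([.5022,-.1146]);N=np.stack([(X[...,:2]-c)@ex,(X[...,:2]-c)@ey,X[...,2]],-1)*1000
def rep(n,m):
    q=N[m&(d>0)];print(n,len(q),q.min(0).round(1),q.max(0).round(1),np.percentile(q,[3,50,97],axis=0).round(1).tolist())
x,y,z=N[...,0],N[...,1],N[...,2]
rep('cheekL',(abs(z-28)<2.5)&(y>30)&(y<50)&(abs(x)<40))
rep('cheekR',(abs(z-28)<2.5)&(y<-30)&(y>-50)&(abs(x)<40))
rep('pad',(abs(z-36)<3)&(x>2)&(x<30)&(abs(y)<30))
rep('knob',(z>116)&(z<126)&(abs(x)<80)&(abs(y)<60))
rep('disc',(abs(z-36)<2)&(x<0)&(x>-85)&(abs(y)<60))
hsv=cv2.cvtColor(p,cv2.COLOR_RGB2HSV);m=(hsv[...,1]>150)&((hsv[...,0]<8)|(hsv[...,0]>172))&(x<0)&(abs(x)<90)&(abs(y)<60);rep('spot',m)
# camera centre in nest frame, plate as seen by ray
for n,u,v,zz in [('spot',344,214,.037)]:
    r=ray(K,T,u,v,zz);print(n,(r[:2]-c)@ex*1000,(r[:2]-c)@ey*1000)
# tee in hand
t=np.zeros(d.shape,bool);t[240:310,240:410]=1
b=t&(hsv[...,0]>15)&(hsv[...,0]<32)&(hsv[...,1]>130)&(z>150)
q=X[b&(d>0)];print('tee',len(q),q.min(0).round(4),q.max(0).round(4))
r=q[(q[:,2]<.205)];print(cv2.minAreaRect((r[:,:2]*1000).astype(np.float32)))
E
```

```text
cheekL 250 [-11.3  40.8  25.5] [11.1 48.9 30.2] [[-11.2, 40.9, 26.6], [-0.0, 44.7, 28.0], [11.0, 48.6, 29.4]]
cheekR 254 [-12.  -49.1  26.1] [ 11.2 -40.9  30.4] [[-11.1, -48.7, 26.5], [0.1, -44.9, 28.1], [10.7, -41.1, 29.5]]
pad 290 [ 13.9 -29.7  33. ] [26.3 29.8 39. ] [[14.0, -23.3, 37.0], [17.7, -0.0, 38.5], [21.4, 23.8, 39.0]]
knob 1407 [-63.1 -10.8 116. ] [-26.6  32.5 124.5] [[-59.2, -7.9, 118.8], [-44.1, 11.3, 121.8], [-29.4, 29.6, 123.3]]
disc 1772 [-81.9 -28.2  34. ] [-22.2  29.8  38. ] [[-77.8, -26.0, 34.9], [-43.3, -8.7, 36.2], [-24.8, 21.7, 37.6]]
spot 48 [-67.7 -19.3  34.5] [-52.4 -10.5 111.4] [[-67.6, -19.3, 35.4], [-64.0, -16.5, 36.6], [-53.4, -11.1, 104.5]]
spot -64.83239570957015 -16.51010749583039
tee 5694 [ 0.4487 -0.2019  0.1788] [ 0.5228 -0.1433  0.3164]
((484.7008056640625, -183.23321533203125), (21.966398239135742, 76.42028045654297), 75.1964340209961)
```

The cheeks are centred on the plate, but the eccentric's axis (x -44.5) and the pad face (x +14) both put the seat about 4.5 mm towards the eccentric from the plate's middle. That agrees with the specified 15–20.5 mm for the pad face and -40 for the axis. Seat ≈ (0.5011, -0.1190).

```bash
python3 -m inch '[[15,40,1,0,0],[15,66,1,0,0],[15,66,1,50,0],[15,66,1,100,0],[15,66,1,135,0],[15,66,1,150,0],[15,66,1,150,0],[15,66,1,150,0]]'
python3 - <<'E'
from h import *
s=bot.read_state();R=np.array(s['tcp_rot']);P=np.array(s['position']);print(P,np.degrees(np.arctan2(R[1,1],R[0,1])),s['opening'],s['force'],(R.T@(np.array([.5011,-.119,.058])-P)*1000).round(1))
for n,b in [('scene',(270,170,370,280)),('side',(305,195,405,305))]:
    p,*_=shot(n,n+'3')
a=[cv2.resize(cv2.imread(f'pics/{n}3.png')[b[1]:b[3],b[0]:b[2]],(400,440),interpolation=cv2.INTER_CUBIC) for n,b in [('scene',(270,170,370,280)),('side',(305,195,405,305))]]
cv2.imwrite('pics/c3.png',np.hstack(a))
E
```

```text
time_s: 5.65
position: [0.5002, -0.1171, 0.0765]
tcp_rot: [[0.241, 0.971, -0.005], [0.971, -0.241, 0.001], [0.0, -0.005, -1.0]]
force: [0.5, 0.5, -3.2]
opening: 0.228
[ 0.50021269 -0.11707019  0.07648941] -13.91654894337676 0.22808283702579035 [ 0.46255987  0.53878596 -3.17596978] [-1.7  1.4 18.5]
```

View pics/c3.png

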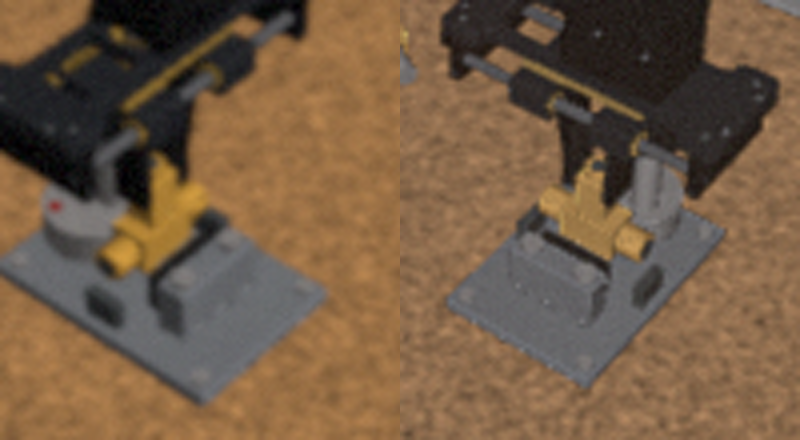

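Both crops show the tee held square over the nest, between the cheeks and clear of the pad. I'll lower it and read the force.

```bash
python3 -m inch '[[15,-2,1,5,0],[15,-2,1,10,0],[15,-2,1,15,0],[15,-2,1,17,0],[15,-2,1,18,0],[15,-2,1,18,0]]'
```

```text
time_s: 6.35
position: [0.5014, -0.1202, 0.0594]
tcp_rot: [[0.241, 0.97, -0.002], [0.97, -0.241, 0.0], [-0.0, -0.002, -1.0]]
force: [0.1, 0.7, -3.6]
opening: 0.222
```

```bash
python3 -m inch '[[15,1,0,1,0],[15,1,0,2,0],[15,1,0,2.5,0],[15,1,0,2.5,0]]'
```

```text
time_s: 6.75
position: [0.5017, -0.1193, 0.0576]
tcp_rot: [[0.241, 0.97, -0.002], [0.97, -0.241, -0.0], [-0.001, -0.002, -1.0]]
force: [-1.9, -0.6, 4.0]
opening: 0.226
```

Contact: the vertical force rose from -3.6 to +4 N. I release and lift clear.

```bash
python3 -m inch '[[40,0,0,0,0],[40,0,0,0,0],[40,0,0,0,0],[40,0,0,0,0],[40,0,0,-30,0],[40,0,0,-80,0],[87,-40,0,-130,0],[87,-66,0,-160,0]]'
python3 - <<'E'
from h import *
p,d,K,T=shot('wrist','wrist4')
s=bot.read_state();R=np.array(s['tcp_rot']);print(s['position'],np.degrees(np.arctan2(R[1,1],R[0,1])),s['opening'],s['force'])
X=cloud(d,K,T);a=np.radians(75.8);ex=np.array([np.cos(a),np.sin(a)]);ey=np.array([-ex[1],ex[0]])
c=np.array([.5011,-.1190]);N=np.stack([(X[...,:2]-c)@ex,(X[...,:2]-c)@ey,X[...,2]],-1)*1000
x,y,z=N[...,0],N[...,1],N[...,2]
for n,m in [('branch',(z>62)&(z<80)),('run',(z>29)&(z<34.5)&(x>-13)),('pad',(abs(z-36)<3)&(x>14)&(x<40)),('knob',(z>112)&(z<126)&(x<-10))]:
    q=N[m&(d>0)&(abs(x)<80)&(abs(y)<60)]
    if len(q): print(n,len(q),np.percentile(q,[2,50,98],axis=0).round(1).tolist(),cv2.minAreaRect(q[:,:2].astype(np.float32)))
E
```

```text
time_s: 7.55
position: [0.4866, -0.1809, 0.2165]
tcp_rot: [[0.239, 0.971, -0.001], [0.971, -0.239, -0.0], [-0.001, -0.001, -1.0]]
force: [0.5, -1.4, -0.7]
opening: 0.564
[ 0.48977452 -0.18825664  0.22271742] -13.96427910673416 0.6032160358794778 [ 1.61518735 -3.37376917  2.50205042]
branch 697 [[-12.2, -10.8, 66.7], [-2.2, -1.5, 72.7], [7.3, 8.5, 75.5]] ((-2.4444494247436523, -1.189549446105957), (19.64063262939453, 19.490245819091797), 0.3628880977630615)
run 954 [[-10.6, -44.6, 29.1], [-0.8, -3.0, 31.8], [30.4, 41.6, 34.2]] ((9.504806518554688, -0.18854522705078125), (42.13893508911133, 96.12760925292969), 0.14499329030513763)
pad 304 [[18.7, -24.6, 33.3], [22.7, 0.3, 38.5], [30.5, 24.4, 39.0]] ((24.530963897705078, -0.47992706298828125), (12.540173530578613, 59.60626220703125), 0.36383819580078125)
knob 1551 [[-55.4, -8.7, 114.3], [-39.2, 11.3, 121.8], [-23.7, 30.3, 123.5]] ((-40.321754455566406, 11.040985107421875), (47.930789947509766, 14.499789237976074), 54.22072982788086)
```

View pics/wrist4.png

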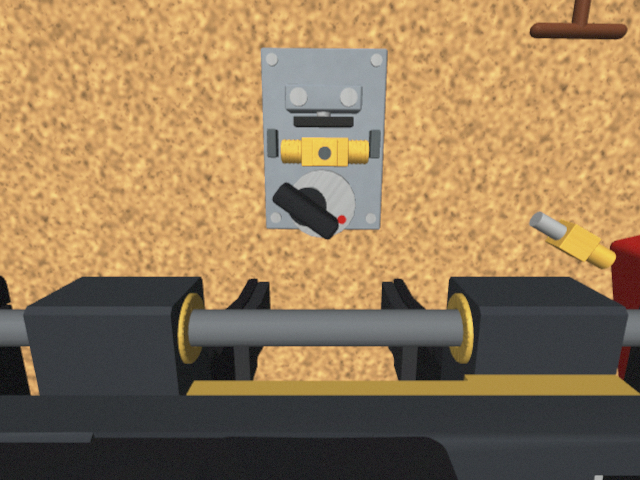

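The tee sits free in the nest at (324,152), between the cheeks (273 and 374, row 143), the pad (row 122) and the disc. It is upright and 2 mm off the seat point, and the handle is at -2.195 rad. The pad face is 18.7 mm from the seat, so contact should come near -1.17 rad and 10 N near -1.07 rad. Now the handle.

```bash
python3 -m inch '[[45,30,-17,0,-0.94],[45,30,-17,0,-0.94],[45,30,-17,0,-0.94],[45,30,-17,0,-0.94],[45,30,-17,0,-0.94],[45,30,-17,0,-0.94],[45,30,-17,0,-0.94],[45,30,-17,0,-0.94]]'
cat > st.py <<'E'
from h import *
s=bot.read_state();R=np.array(s['tcp_rot']);P=np.array(s['position']);a=np.degrees(np.arctan2(R[1,1],R[0,1]))
print('t',s['time_s'],P.round(4),'yaw',a.round(2),'knob est',np.radians(a-90-75.8).round(3),'F',np.round(s['force'],2),'M',np.round(s['moment'],3),'op',round(s['opening']*87,1),'j6',np.round(s['joint_positions'],1)[5],'tau',np.round(s['tau'],2)[[0,5]],'d',(R.T@(np.array([.4806,-.1554,.092])-P)*1000).round(1))
E
python3 st.py
```

```text
time_s: 8.4
position: [0.4804, -0.1548, 0.2219]
tcp_rot: [[-0.641, 0.767, 0.009], [0.767, 0.641, -0.011], [-0.014, -0.001, -1.0]]
force: [0.5, 0.4, -0.3]
opening: 0.517
t 8.4 [ 0.4804 -0.1548  0.2219] yaw 39.88 knob est -2.198 F [ 0.53  0.4  -0.25] M [-0.05   0.023 -0.014] op 45.0 j6 -70.1 tau [-0.01 -0.17] d [ 1.300e+00 -1.000e-01  1.299e+02]
```

```bash
python3 -m inch '[[45,1,0,40,0],[45,1,0,80,0],[45,1,0,110,0],[45,1,0,130,0],[45,1,0,130,0],[45,1,0,130,0]]'; python3 st.py
python3 -m inch '[[10,0,0,0,0],[10,0,0,0,0],[10,0,0,0,0],[10,0,0,0,0],[10,0,0,0,0],[10,0,0,0,0],[10,0,0,0,0]]'; python3 st.py
```

```text
time_s: 9.0
position: [0.481, -0.1556, 0.0919]
tcp_rot: [[-0.641, 0.768, 0.008], [0.768, 0.641, -0.011], [-0.014, -0.001, -1.0]]
force: [0.2, 0.3, 0.0]
opening: 0.522
t 9.0 [ 0.481  -0.1556  0.0919] yaw 39.84 knob est -2.198 F [0.16 0.28 0.05] M [-0.046  0.024 -0.003] op 45.5 j6 -69.9 tau [-0.03  0.  ] d [ 0.4 -0.2 -0.1]
time_s: 9.7
position: [0.4808, -0.1566, 0.0929]
tcp_rot: [[-0.641, 0.767, 0.008], [0.767, 0.642, -0.013], [-0.016, -0.002, -1.0]]
force: [-3.4, -3.7, 4.6]
opening: 0.298
t 9.7 [ 0.4808 -0.1566  0.0929] yaw 39.91 knob est -2.197 F [-3.39 -3.69  4.6 ] M [-0.745  0.7    0.011] op 25.9 j6 -69.9 tau [2.29 0.07] d [1.1 0.7 0.9]
```

The opening is 26 mm where the bar's thickness would give 14, so I'll give the fingers time to close and take a look.

```bash
python3 -m inch '[[10,0,0,0,0],[10,0,0,0,0],[10,0,0,0,0]]'; python3 st.py
python3 - <<'E'
from h import *
bs=[('scene',(270,150,360,250)),('side',(330,180,420,280))];im=[]
for n,b in bs:
    p,*_=shot(n,n+'5');im.append(cv2.resize(p[b[1]:b[3],b[0]:b[2],::-1],(396,440),interpolation=cv2.INTER_CUBIC))
cv2.imwrite('pics/c5.png',np.hstack(im))
E
```

```text
time_s: 10.0
position: [0.4807, -0.1567, 0.093]
tcp_rot: [[-0.642, 0.767, 0.008], [0.767, 0.642, -0.013], [-0.016, -0.002, -1.0]]
force: [-0.9, -3.3, 0.0]
opening: 0.293
t 10.0 [ 0.4807 -0.1567  0.093 ] yaw 39.91 knob est -2.197 F [-0.93 -3.28  0.01] M [-0.377  0.241  0.025] op 25.5 j6 -69.9 tau [0.99 0.03] d [1.1 0.7 1. ]
```

View pics/c5.png

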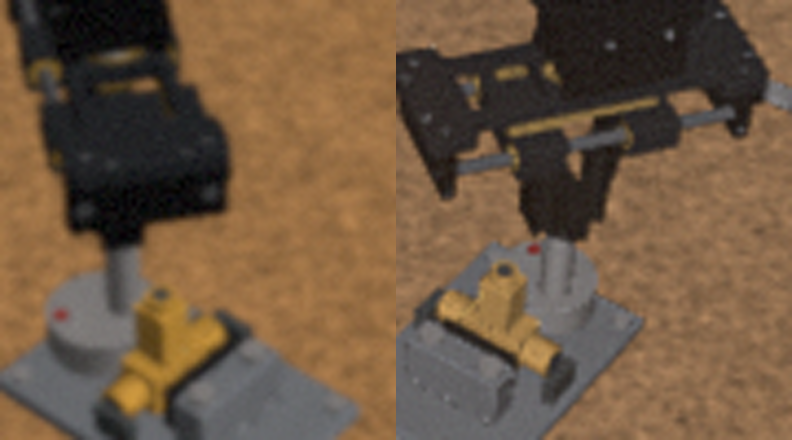

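The fingers are round the handle in both crops. However, wrist4 showed a black round hub under the bar, and the tips seem to be closing on that. I'll check its height.

```bash
python3 - <<'E'
from h import *
for n in ['wrist4','wrist2']:
    f=np.load(f'pics/{n}.npz');d,K,T,p=f['d'],f['K'],f['T'],f['p'];X=cloud(d,K,T)
    a=np.radians(75.8);ex=np.array([np.cos(a),np.sin(a)]);ey=np.array([-ex[1],ex[0]]);c=np.array([.4806,-.1554])
    q=np.stack([(X[...,:2]-c)@ex,(X[...,:2]-c)@ey,X[...,2]],-1)*1000
    b=np.array([np.cos(-2.195),np.sin(-2.195)])
    al=q[...,:2]@b; ac=q[...,:2]@np.array([-b[1],b[0]])
    m=(d>0)&(np.hypot(q[...,0],q[...,1])<40)&(q[...,2]>42)&(q[...,2]<117)
    h,e=np.histogram(q[m][:,2],bins=np.arange(40,120,5));print(n,dict(zip(e.astype(int),h)))
    for lo,hi in [(60,85),(85,93),(93,98),(98,104),(104,110),(110,117)]:
        k=m&(q[...,2]>lo)&(q[...,2]<hi)
        if k.sum()>3: print(lo,k.sum(),'along',np.percentile(al[k],[5,95]).round(1),'across',np.percentile(ac[k],[5,95]).round(1))
E
```

```text
wrist4 {np.int64(40): np.int64(2), np.int64(45): np.int64(1), np.int64(50): np.int64(0), np.int64(55): np.int64(0), np.int64(60): np.int64(0), np.int64(65): np.int64(162), np.int64(70): np.int64(139), np.int64(75): np.int64(30), np.int64(80): np.int64(0), np.int64(85): np.int64(0), np.int64(90): np.int64(36), np.int64(95): np.int64(297), np.int64(100): np.int64(59), np.int64(105): np.int64(62), np.int64(110): np.int64(71)}
60 331 along [-18.5  -1.4] across [26.9 38.4]
85 13 along [-11.1   6.4] across [ 8.2 13.7]
93 309 along [-9.2  8.9] across [-13.  13.]
98 55 along [-20.6  19.3] across [6.6 7. ]
104 77 along [-20.1  19.6] across [6.6 7. ]
110 94 along [-21.9  20.3] across [6.4 7. ]
wrist2 {np.int64(40): np.int64(0), np.int64(45): np.int64(0), np.int64(50): np.int64(0), np.int64(55): np.int64(0), np.int64(60): np.int64(0), np.int64(65): np.int64(0), np.int64(70): np.int64(0), np.int64(75): np.int64(0), np.int64(80): np.int64(0), np.int64(85): np.int64(1), np.int64(90): np.int64(22), np.int64(95): np.int64(292), np.int64(100): np.int64(50), np.int64(105): np.int64(55), np.int64(110): np.int64(48)}
85 9 along [-11.9   3. ] across [ 7.  13.7]
93 297 along [-9.1  8.9] across [-13.  13.]
98 53 along [-20.9  19.2] across [6.3 7. ]
104 61 along [-20.7  20.4] across [6.5 7. ]
110 78 along [-20.3  18.6] across [6.7 7. ]
```

There is a 26–28 mm hub with its top at z = 96 mm. I open, raise the tips to about 99 mm, and re-grip on the bar itself.

```bash
python3 -m inch '[[45,0,0,0,0],[45,0,0,0,0],[45,0,0,0,0],[45,0,0,0,0],[45,-0.5,0.5,-6.5,0],[45,-0.5,0.5,-6.5,0]]'; python3 st.py
python3 -m inch '[[5,0,0,0,0],[5,0,0,0,0],[5,0,0,0,0],[5,0,0,0,0],[5,0,0,0,0],[5,0,0,0,0],[5,0,0,0,0],[5,0,0,0,0]]'; python3 st.py
```

```text
time_s: 10.7
position: [0.4821, -0.1569, 0.1003]
tcp_rot: [[-0.642, 0.767, 0.01], [0.767, 0.642, -0.014], [-0.017, -0.002, -1.0]]
force: [-0.0, 0.1, 0.4]
opening: 0.519
t 10.7 [ 0.4821 -0.1569  0.1003] yaw 39.92 knob est -2.197 F [-0.02  0.14  0.45] M [-0.058 -0.057  0.007] op 45.2 j6 -69.9 tau [0.05 0.  ] d [ 2.2 -0.2  8.2]
time_s: 11.5
position: [0.4813, -0.1574, 0.1002]
tcp_rot: [[-0.642, 0.767, 0.008], [0.766, 0.642, -0.015], [-0.017, -0.003, -1.0]]
force: [-4.0, -3.3, 0.9]
opening: 0.159
t 11.5 [ 0.4813 -0.1574  0.1002] yaw 39.96 knob est -2.196 F [-4.02 -3.27  0.91] M [-0.703  0.56   0.054] op 13.8 j6 -69.9 tau [2.43 0.05] d [2.1 0.8 8.1]
```

Gripped on the bar, 13.8 mm. I turn in steps and watch the vertical moment: about 0.12 N m free, about 0.32 N m at 10 N.

```bash
python3 -m inch '[[5,0,0.2,0,-0.08],[5,0,0.4,0,-0.16],[5,0.1,0.5,0,-0.24],[5,0.1,0.7,0,-0.32],[5,0.2,0.8,0,-0.4]]'; python3 st.py; python3 -m inch '[[5,0,0.2,0,-0.08],[5,0.1,0.4,0,-0.16],[5,0.2,0.5,0,-0.24],[5,0.3,0.6,0,-0.32]]'; python3 st.py
```

```text
time_s: 12.0
position: [0.482, -0.1565, 0.1002]
tcp_rot: [[-0.891, 0.455, 0.009], [0.455, 0.891, -0.014], [-0.014, -0.008, -1.0]]
force: [-1.3, -0.5, 0.9]
opening: 0.159
t 12.0 [ 0.482  -0.1565  0.1002] yaw 62.95 knob est -1.795 F [-1.26 -0.52  0.89] M [ 0.139 -0.066 -0.169] op 13.8 j6 -92.9 tau [0.64 0.35] d [1.9 0.4 8.1]
time_s: 12.4
position: [0.4823, -0.1555, 0.1002]
tcp_rot: [[-0.989, 0.15, 0.01], [0.15, 0.989, -0.013], [-0.012, -0.011, -1.0]]
force: [-1.4, -0.8, 0.4]
opening: 0.165
t 12.4 [ 0.4823 -0.1555  0.1002] yaw 81.35 knob est -1.474 F [-1.41 -0.75  0.41] M [ 0.344 -0.062 -0.164] op 14.3 j6 -111.3 tau [0.62 0.34] d [ 1.8 -0.   8.2]
```

```bash
python3 -m inch '[[5,0,0.2,0,-0.08],[5,0.1,0.3,0,-0.16],[5,0.1,0.4,0,-0.22]]' >/dev/null; python3 st.py; for i in 1 2; do python3 -m inch '[[5,0,0.1,0,-0.03]]' >/dev/null; python3 st.py; done
```

```text
t 12.7 [ 0.4823 -0.1548  0.1002] yaw 93.99 knob est -1.253 F [-1.02 -1.45  1.24] M [ 0.327  0.006 -0.169] op 13.7 j6 -124.0 tau [0.98 0.15] d [ 1.9 -0.4  8.1]
t 12.8 [ 0.4824 -0.1547  0.1002] yaw 95.71 knob est -1.223 F [-1.74 -3.68  0.14] M [ 0.034  0.182 -0.161] op 13.9 j6 -125.7 tau [ 2.01 -0.06] d [ 1.9 -0.4  8.1]
t 12.9 [ 0.4823 -0.1546  0.1002] yaw 97.41 knob est -1.194 F [-2.12 -2.    1.22] M [ 0.052  0.148 -0.215] op 13.7 j6 -127.5 tau [1.71 0.01] d [ 1.9 -0.4  8.1]
```

```bash
python3 -m inch '[[5,0,0.1,0,-0.03]]' >/dev/null; python3 st.py; python3 -m inch '[[5,0,0.1,0,-0.02]]' >/dev/null; python3 st.py
```

```text
t 13.0 [ 0.4823 -0.1545  0.1002] yaw 99.09 knob est -1.164 F [-1.96 -1.82  0.45] M [ 0.055  0.126 -0.216] op 13.7 j6 -129.2 tau [1.62 0.01] d [ 1.9 -0.5  8.2]
t 13.1 [ 0.4823 -0.1544  0.1001] yaw 100.2 knob est -1.145 F [-2.35 -3.11  0.04] M [ 0.106  0.077 -0.178] op 13.9 j6 -130.4 tau [ 1.63 -0.09] d [ 1.9 -0.5  8.1]
```

```bash
python3 -m inch '[[5,0,0.1,0,-0.02],[5,0,0.1,0,-0.03]]' >/dev/null; python3 st.py; python3 -m inch '[[5,0,0.1,0,-0.02],[5,0,0.1,0,-0.03]]' >/dev/null; python3 st.py
```

```text
t 13.3 [ 0.4823 -0.1544  0.1001] yaw 101.92 knob est -1.115 F [-1.62 -2.57  1.2 ] M [ 0.091  0.112 -0.262] op 13.6 j6 -132.1 tau [ 1.56 -0.19] d [ 1.9 -0.6  8.1]
t 13.5 [ 0.4823 -0.1543  0.1002] yaw 103.67 knob est -1.084 F [-2.16 -3.21  1.48] M [ 0.022  0.167 -0.29 ] op 13.9 j6 -133.9 tau [ 1.78 -0.27] d [ 2.  -0.6  8.2]
```

```bash
python3 -m inch '[[5,0,0.1,0,-0.01],[5,0,0.1,0,-0.02]]' >/dev/null; python3 st.py;  python3 -m inch '[[5,0,0,0,-0.005],[5,0,0,0,-0.01]]' >/dev/null; python3 st.py
```

```text
t 13.7 [ 0.4823 -0.1542  0.1002] yaw 104.84 knob est -1.064 F [-1.74 -2.19  0.76] M [ 0.051  0.191 -0.347] op 13.6 j6 -135.1 tau [ 1.96 -0.28] d [ 2.  -0.6  8.2]
t 13.9 [ 0.4823 -0.1542  0.1002] yaw 105.42 knob est -1.054 F [-1.27 -2.65  1.03] M [ 0.02   0.13  -0.416] op 13.6 j6 -135.6 tau [ 1.89 -0.34] d [ 2.  -0.6  8.2]
```

```bash
for i in 1 2 3; do python3 -m inch '[[5,0,0,0,0]]' >/dev/null; python3 st.py; done
```

```text
t 14.0 [ 0.4823 -0.1542  0.1002] yaw 105.43 knob est -1.054 F [-1.05 -2.32  1.11] M [ 0.06   0.22  -0.352] op 13.9 j6 -135.6 tau [ 1.94 -0.37] d [ 2.  -0.6  8.2]
t 14.1 [ 0.4823 -0.1542  0.1001] yaw 105.42 knob est -1.054 F [-1.93 -2.59  0.96] M [ 0.064  0.183 -0.407] op 13.8 j6 -135.6 tau [ 1.92 -0.36] d [ 2.  -0.6  8.1]
t 14.2 [ 0.4822 -0.1542  0.1002] yaw 105.42 knob est -1.054 F [-1.01 -2.45  1.4 ] M [ 0.056  0.224 -0.331] op 13.5 j6 -135.6 tau [ 1.92 -0.36] d [ 2.  -0.6  8.1]
```

The mean is 0.37 N m, or about 12 N of clamping force, which is a good snug hold. I let go, lift, and look.

```bash
python3 -m inch '[[45,0,0,0,0],[45,0,0,0,0],[45,0,0,0,0],[45,0,0,0,0],[45,0,0,-30,0],[45,0,0,-80,0],[45,0,0,-125,0],[45,0,0,-125,0]]'
python3 -m inch '[[45,-75,0,0,0],[45,-75,0,0,0],[45,-75,0,0,0],[45,-75,0,0,0]]'
python3 - <<'E'
from h import *
p,d,K,T=shot('wrist','wrist6');ps,ds,Ks,Ts=shot('scene','scene6')
s=bot.read_state();print(s['time_s'],s['position'],s['force'])
for nm,d,K,T in [('wrist',d,K,T),('scene',ds,Ks,Ts)]:
    X=cloud(d,K,T);a=np.radians(75.8);ex=np.array([np.cos(a),np.sin(a)]);ey=np.array([-ex[1],ex[0]])
    c=np.array([.5011,-.1190]);N=np.stack([(X[...,:2]-c)@ex,(X[...,:2]-c)@ey,X[...,2]],-1)*1000
    x,y,z=N[...,0],N[...,1],N[...,2]
    for n,m in [('branch',(z>62)&(z<80)&(x>-20)&(abs(y)<25)),('pad',(abs(z-37)<2)&(x>15)&(x<40)&(abs(y)<26)),('knob',(z>118)&(z<126)&(x<-10))]:
        q=N[m&(d>0)&(abs(x)<80)&(abs(y)<60)]
        if len(q): print(nm,n,len(q),np.percentile(q,[2,50,98],axis=0).round(1).tolist(),cv2.minAreaRect(q[:,:2].astype(np.float32)))
E
```

```text
time_s: 15.0
position: [0.4847, -0.155, 0.2311]
tcp_rot: [[-0.964, -0.266, 0.023], [-0.267, 0.964, -0.016], [-0.018, -0.021, -1.0]]
force: [0.7, -0.2, 0.8]
opening: 0.513
time_s: 15.4
position: [0.5563, -0.1344, 0.2313]
tcp_rot: [[-0.963, -0.268, 0.021], [-0.268, 0.963, -0.015], [-0.016, -0.02, -1.0]]
force: [-0.6, 0.0, -0.2]
opening: 0.52
15.5 [ 0.55535097 -0.13465678  0.23137083] [-0.07026943  0.41944622  0.22016674]
wrist branch 628 [[-1.9, -7.8, 66.2], [7.0, 1.9, 72.9], [17.4, 11.2, 75.6]] ((7.990699768066406, 1.6757535934448242), (19.918779373168945, 20.176944732666016), 89.89409637451172)
wrist pad 386 [[15.5, -23.6, 35.3], [23.6, 3.2, 38.0], [31.4, 24.1, 39.0]] ((23.249692916870117, 0.06818199157714844), (16.504716873168945, 49.94009780883789), 0.07602088898420334)
wrist knob 1567 [[-53.8, -9.3, 119.2], [-40.2, 11.9, 121.8], [-25.9, 31.7, 123.4]] ((-39.48783874511719, 11.059101104736328), (13.863344192504883, 47.68363952636719), 29.578031539916992)
scene branch 90 [[-3.9, -8.6, 62.9], [9.6, -1.7, 70.3], [16.7, 12.2, 77.6]] ((5.6659064292907715, 2.459164619445801), (22.494295120239258, 22.582088470458984), 1.4257198572158813)
scene pad 19 [[15.4, -24.4, 35.5], [20.0, -4.9, 38.4], [24.6, 21.5, 38.9]] ((19.513378143310547, -1.2821636199951172), (8.525147438049316, 47.071956634521484), 3.276728391647339)
scene knob 95 [[-54.4, -10.0, 118.6], [-39.7, 8.7, 122.7], [-26.7, 30.8, 125.6]] ((-40.442893981933594, 10.203714370727539), (14.318767547607422, 45.91630172729492), 29.294872283935547)
```

View pics/wrist6.png

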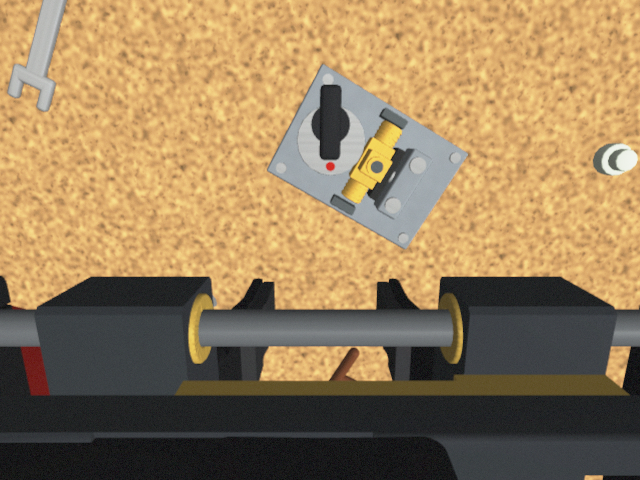

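View pics/scene6.png

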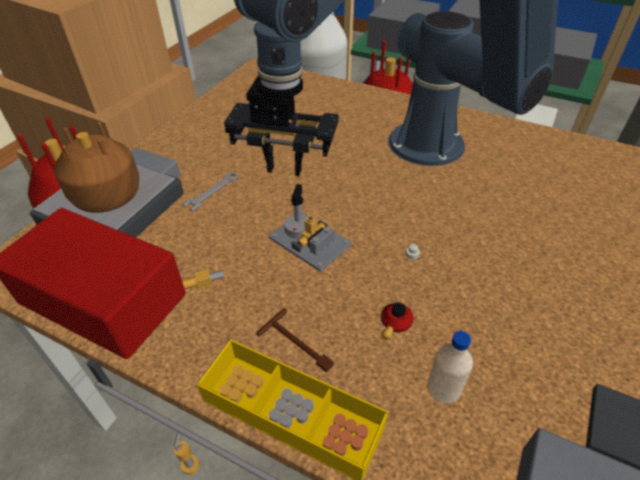

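The wrist view shows the tee at (377,166), upright between the cheeks (393,118) and (343,204). The disc bears on one side and the pad on the other, and the red spot is at (330,166). The scene view shows everything else where it was and the hand clear.

```bash
python3 -c "
from rig import bot
print(bot.hand_in())"
```

```text
the job is handed in; nothing more can be done
None
```

The brass tee is clamped in the nest, branch up with its run between the cheeks, and the job is handed in at about 15.5 s of the 64 s.

I released the tee on the seat, then turned the T-handle anticlockwise from -2.20 to -1.05 rad and let go of it. My first grip on the handle closed on the round hub under the bar. I opened, raised the hand about 7 mm and re-gripped on the bar before turning anything.

- **Clamping force:** it was not measured directly. The turning moment of about 0.37 N m at the end gives roughly 12 N. The pad's compression, about 1.2 mm in the images, suggests about 14 N. Both are a little over the 10 N asked and well short of 25 N. The moment readings are noisy, from 0.33 to 0.42 N m.
- **Still clamped:** after I let go, the handle stood at -1.054 rad, unchanged. The tee's centre was 8.0 mm from the seat point; that handle angle predicts 7.9 mm.
- **Everything else:** the final scene picture shows the other items where they were, and the gripper clear with almost no force on it.
- **Seat position:** it is about 4.5 mm off the plate's middle, towards the eccentric. I took it from the handle's axis, and the pad position agreed. The plate and the cheeks would have put it at the middle.

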